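Set the bench air valve: shut to the stop, back off two turns, keep hold

ROBOT

A 6-joint arm with a two-finger parallel gripper is mounted at the origin on the work surface; the furniture and walls round the work are solid. World frame = base frame: x ahead of the robot, y to its left, z up, the work surface at z = 0. Lengths are in m, angles in rad, forces in N, time in s.
With the tool pointing down it reaches from about 0.35 to 0.975 m from the base axis. Payload 4.9 kg.
Tool frame: the origin (TCP) lies on the front face of the gripper's body, between the roots of the fingers; the fingertips stand 73 mm ahead of it and the grasp point (between the pads) lies 54 mm ahead of it; z points along the fingers, y is the line along which they close (so a half turn about z gives the same grasp; the last joint's range is limited). The gripper opens to 85 mm and grips with 20 to 120 N. Pads are 22 mm wide; open, the fingers measure 114 mm over their backs; the gripper's body (76 mm by 85 mm) begins 54 mm behind the grasp point. The pads swing forward as they close: fully open they stand 13 mm farther back than shut.
Start: joints at [-1.272, 0.053, 1.613, -0, 1.476, -0.119], TCP at [0.254, -0.571, 0.304] pointing down, gripper open.
Joint ranges: [-3.01, 3.01], [-1.01, 2.22], [0.06, 2.58], [-1.02, 4.17], [0.09, 2.62], [-3.14, 3.14]. Speed limits (rad/s): [2.57, 2.57, 3.14, 3.14, 3.14, 3.14].

INTERFACE

Orientations are given as a rotation vector (axis times angle).
In Python, from station import status, imaging, order gives the robot as it stands.
- The arm moves only by the tool arm_command, never from a script. Its argument "increments" is a list of rows, each an object with "slide": the shift along the tool's x, y, z in m, a list of three; "spin": the turn about the tool's z in degrees; "gripper": the opening, from -1 (shut) to 1 (fully open). In form: [{"slide": [x, y, z], "spin": spin, "gripper": gripper}, ...]. A call has 1 to 8 rows; each row is the pose to reach, as a shift and turn from the pose commanded when the call began, along the tool's axes at that moment; what a row does not reach only later rows make up. A row lasts 1/12 s, in which the tool goes at most 41.7 mm and 7.16 degrees, less where a joint would pass 70% of its speed; a pose out of reach is approached as far as the arm can. A call with a gripper value outside its range is refused whole. The fingers move at their own pace and stop on an object; "newtons" is the grip in N (left out, the last holds). Time passes only in rows, so rows that repeat a pose let the fingers close. It gives the time, the measured TCP pose, the force, the opening and the grip force at its end, in the units of the state.
- status.get_obs(): the state, without advancing time (a new reading comes with each control period).
- imaging.get_image(name): name is "scene" or "top" or "wrist"; returns a dict with "frame" (480x640x3 uint8, red, green, blue), "vfov" (degrees; the focal length in pixels is half the picture's height over the tangent of half this angle, whatever the lens; pixels are square), "cx", "cy" (the principal point, pixels), "view" (4x4, takes a point from world to camera coordinates); the wrist camera has in their place "mount" (4x4, takes a point from camera to tool coordinates, whose origin is the TCP and whose axes are the flange's). Camera axes: x right, y up, looking along -z (the intrinsics and any distortion apply to the point x, -y, -z); pixel columns grow to the right and rows downward; lengths in m; the calibration is good to about 2 mm. A picture is of the moment at which its call begins: read the wrist's pose just before it. There is no depth.
- order.finish_job(): hands the job in; it is judged then, once.
The state is a dict: "t": time; "q": joint angles; "dq": joint speeds; "effort": joint torques, N m; "tool_pos": TCP position; "tool_rot": TCP orientation; "contact_force": force on the tool from outside, world axes, zero at the start; "wrist_torque": the same for the moment, N m; "opening": finger opening in m; "grip_force": force on a finger pad.
Only numpy, scipy, OpenCV 4.12 (cv2) and the standard library are available. Lean on these libraries where they do the work, as an engineer would, in place of code of your own. Each camera call takes 0.05 s, during which the arm holds its last target. There are 200 camera calls.

TASK

Reset the bench air valve: by its black crank handle, turn the red handwheel clockwise until it is fully shut against its stop, then back it off anticlockwise exactly two full turns. Finish still holding the handle gripped between the fingers, with the wheel at rest at that setting; do not let go. Leave the tin and the red cup beside it where they are.

Things in the scene. Friction and masses are not known exactly. Their poses are not given: they have to be found in the camera images.
- valve: brass valve on a dark steel plate 100 x 120 mm, fixed to the bench; the red handwheel on top turns about the valve's vertical z axis. Pipe stubs with blue caps reach 78 mm along its +y and -y; a small round gauge (top 85 mm above the bench) stands on the -y stub. Origin: centre of the plate's underside. Its place and yaw differ each time.
- valve_axis (a point): fixed point on the wheel's axis of rotation, 130 mm above the bench, at the height of the middle of the crank handle
- handwheel (a joint): angle of the red wheel, rad: 0 = shut on the hard stop (handle then on the valve's +x side), grows anticlockwise from above, 2*pi a turn, to a second stop at 17.5; starts at 3.5 to 10.5. It does not rise; friction (about 2 N at the handle) keeps it where left. Rim 112 mm outside diameter, its top 106 mm above the bench; hub nut up to 111 mm.
- crank_handle: upright black round handle on the wheel's rim, 22 mm in diameter, from 108 to 151 mm above the bench, its axis 50 mm from the wheel's axis. It spins freely on its pin: gripped from above, it can be carried round in a circle with the gripper's orientation unchanged. Origin: centre of its underside, z up; its yaw means nothing.
- handle_mid (a point): centre of the crank handle at half its height, 130 mm above the bench
- rosin_tin: bystander: open blue and white tin with brown lumps, 83 mm across, 37 mm tall, loose; origin: centre of its underside
- red_cup: bystander: small red cup of screws, 50 mm across, 16 mm tall, loose; origin: centre of its underside

How it is judged:
By the outcome, as a careful person would: the job done as asked, in the order asked, and still so for the second after the job is handed in, while the arm keeps its last pose, push and grip.
It also fails if it takes over 64 s, if anything falls off the work surface, if the arm or the gripper's body presses on something with over 40 N, if the wrist force passes 120 N, or if a joint passes its speed limit or range.

## Working session

There is one attempt and no reset: what is moved stays moved. The work goes in short steps, Python scripts to look and compute and a tool call to move; the robot and the scene stay as the last step left them, time stands still between calls to the robot, and variables do not carry over. Pictures are saved under pics/ and viewed, at most 10 in all, crops included, and the job is handed in when it is done.

Besides the shell and the picture viewer there is one more tool, called after ">>>" in YAML: its name, and indented under it one key for each argument. arm_command: Moves the arm, as the interface text tells. Its arguments: {"type":"object","properties":{"increments":{"type":"array","items":{"type":"object","properties":{"slide":{"type":"array","items":{"type":"number"}},"spin":{"type":"number"},"gripper":{"type":"number"}}}},"newtons":{"type":"number"}},"required":["increments"]}

```bash
mkdir -p pics; cat > h.py <<'E'
import numpy as np, cv2
from station import status, imaging, order
def save(n,f):
    im=imaging.get_image(n); cv2.imwrite(f,im["frame"][:,:,::-1]); return im
E
python3 - <<'E'
from h import *
o=status.get_obs(); print(o)
for n in ("scene","top"):
    im=save(n,f"pics/{n}0.png"); print({k:v for k,v in im.items() if k!="frame"})
E
```

```text
{'t': 0.0, 'q': array([-1.27200387e+00,  5.33623115e-02,  1.61431117e+00,  5.29980475e-06,
        1.47598986e+00, -1.18978697e-01]), 'dq': array([-0.00041929, -0.00080683,  0.00050641, -0.00087406, -0.00136442,
       -0.00135766]), 'effort': array([ 1.18053867e-03, -3.93687236e+01, -3.70169592e+01, -5.17092383e-05,
        7.06895051e-03, -7.07742664e-07]), 'tool_pos': array([ 0.25344946, -0.57078083,  0.30264922]), 'tool_rot': array([-3.07128485e+00, -6.51042996e-01,  2.83601428e-04]), 'contact_force': array([ 0.29388376, -0.74299131, -0.37123317]), 'wrist_torque': array([ 0.02464298, -0.0088931 , -0.03052304]), 'grip_force': 0.0, 'opening': 0.08542417516054883}
{'vfov': 46.214587408973166, 'cx': 322.91621466609416, 'cy': 239.93267086361672, 'view': array([[-0.53152294, -0.84686232, -0.01753763,  0.48334564],
       [ 0.60494314, -0.39401486,  0.69195093, -0.20652526],
       [-0.59289726,  0.35717852,  0.72173149, -0.75468836],
       [ 0.        ,  0.        ,  0.        ,  1.        ]])}
{'vfov': 57.52722039997012, 'cx': 322.8696649014248, 'cy': 244.39312592284762, 'view': array([[-1.44654122e-02, -9.99892383e-01, -2.44415836e-03,
         2.71200551e-01],
       [ 9.93870160e-01, -1.46461466e-02,  1.09579176e-01,
        -4.51181852e-01],
       [-1.09603181e-01, -8.44068097e-04,  9.93975065e-01,
        -9.15611163e-01],
       [ 0.00000000e+00,  0.00000000e+00,  0.00000000e+00,
         1.00000000e+00]])}
```

View pics/scene0.png

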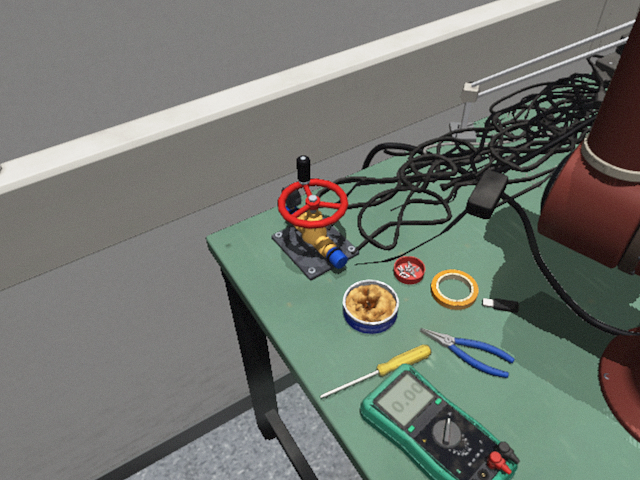

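View pics/top0.png

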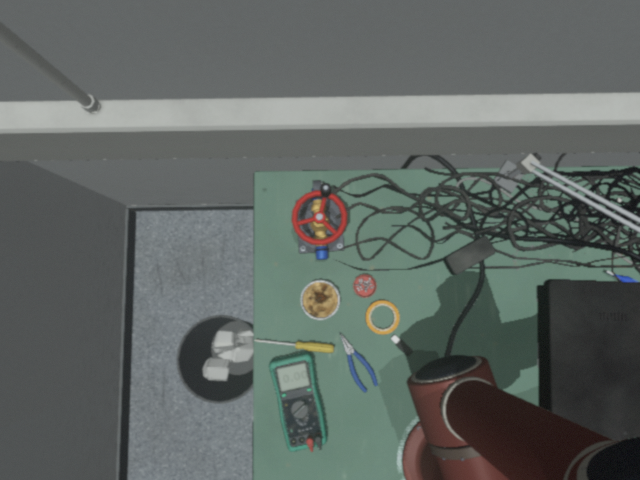

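The scene view shows the wheel hub near (313,200) and the handle near (304,168). In the top view the hub is near (320,217) and the handle near (326,188). I'll enlarge both.

```bash
python3 - <<'E'
import cv2,numpy as np
a=cv2.imread("pics/scene0.png")[145:285,255:365]; b=cv2.imread("pics/top0.png")[165:275,280:370]
a=cv2.resize(a,(400,509),interpolation=2);b=cv2.resize(b,(400,489),interpolation=2)
c=np.zeros((509,800,3),np.uint8);c[:,:400]=a;c[:489,400:]=b
cv2.imwrite("pics/c.png",c)
E
```

```text
(no output)
```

View pics/c.png

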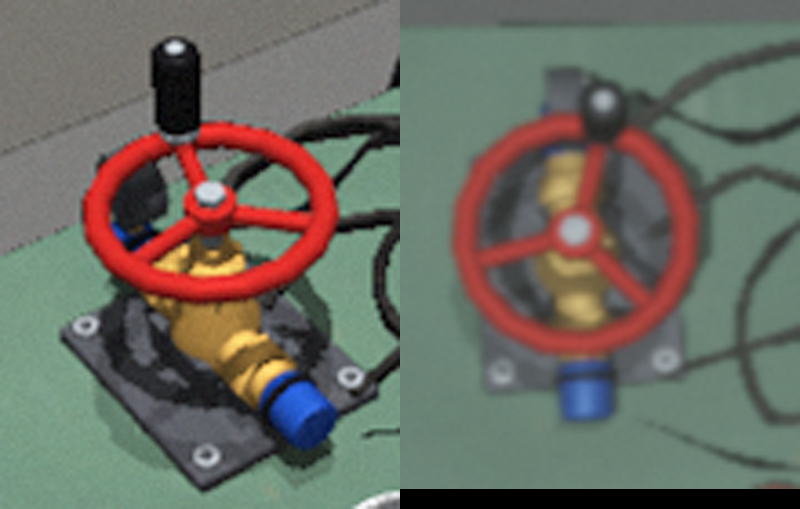

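```bash
cat >> h.py <<'E'
def ray(im,u,v):
    f=240/np.tan(np.radians(im["vfov"]/2)); V=im["view"]; R=V[:3,:3]
    d=R.T@np.array([(u-im["cx"])/f,-(v-im["cy"])/f,-1]); return -R.T@V[:3,3],d
def atz(im,u,v,z):
    c,d=ray(im,u,v); return c+d*(z-c[2])/d[2]
E
python3 - <<'E'
from h import *
S=imaging.get_image("scene");T=imaging.get_image("top")
print([k for k in S])
for n,im,u,v,z in [("hub",S,312.8,197.3,.111),("hub",T,319.2,216.5,.111),("htop",S,303.4,157.7,.151),("htop",T,325.7,187.3,.151),
 ("scrL",S,278.7,234.4,.01),("scrN",S,311.7,270.1,.01),("scrR",S,351.3,248.7,.01),("scrNL",T,302.7,248.9,.01),("scrNR",T,339.6,246,.01),("tin",T,320.5,299,.037),("cup",T,364.5,286,.016)]: print(n,atz(im,u,v,z).round(4))
E
```

```text
['frame', 'vfov', 'cx', 'cy', 'view']
hub [0.5014 0.2723 0.111 ]
hub [0.5009 0.2709 0.111 ]
htop [0.5496 0.2587 0.151 ]
htop [0.5496 0.2576 0.151 ]
scrL [0.5503 0.3144 0.01  ]
scrN [0.4509 0.3088 0.01  ]
scrR [0.4551 0.2292 0.01  ]
scrNL [0.4475 0.3088 0.01  ]
scrNR [0.4527 0.2281 0.01  ]
tin [0.3387 0.2712 0.037 ]
cup [0.3648 0.1764 0.016 ]
```

Both views agree. The axis is at (0.501, 0.2715), the handle at (0.5496, 0.258) with radius 50 mm as specified, and the gauge is on the far side, so the valve yaw is about 93°. The wheel angle is therefore about 4.4 rad. I'll move above the handle with tool x along world +y.

>>> arm_command:
  increments:
    - {"slide":[0,0,-0.04],"spin":0,"gripper":1}
    - {"slide":[0,0,-0.08],"spin":0,"gripper":1}
    - {"slide":[0.607,-0.638,-0.08],"spin":-66,"gripper":1}
    - {"slide":[0.607,-0.638,-0.08],"spin":-66,"gripper":1}
    - {"slide":[0.607,-0.638,-0.08],"spin":-66,"gripper":1}
    - {"slide":[0.607,-0.638,-0.08],"spin":-66,"gripper":1}
    - {"slide":[0.607,-0.638,-0.08],"spin":-66,"gripper":1}
    - {"slide":[0.607,-0.638,-0.08],"spin":-66,"gripper":1}
  newtons: 60

```text
t: 0.87
tool_pos: [0.3377, -0.3339, 0.3837]
tool_rot: [-2.616, -1.739, -0.0]
contact_force: [1.2, 0.3, 0.1]
opening: 0.0858
grip_force: 0.0
```

>>> arm_command:
  increments:
    - {"slide":[0.62,-0.037,0],"spin":-23,"gripper":1}
    - {"slide":[0.62,-0.037,0],"spin":-23,"gripper":1}
    - {"slide":[0.62,-0.037,0],"spin":-23,"gripper":1}
    - {"slide":[0.62,-0.037,0],"spin":-23,"gripper":1}
    - {"slide":[0.62,-0.037,0],"spin":-23,"gripper":1}
    - {"slide":[0.62,-0.037,0],"spin":-23,"gripper":1}
    - {"slide":[0.62,-0.037,0],"spin":-23,"gripper":1}
    - {"slide":[0.62,-0.037,0],"spin":-23,"gripper":1}

```text
t: 1.53
tool_pos: [0.4498, -0.0197, 0.384]
tool_rot: [2.223, 2.219, 0.001]
contact_force: [1.5, -0.6, 0.4]
opening: 0.0856
grip_force: 0.0
```

>>> arm_command:
  increments:
    - {"slide":[0.27,0.1,0.08],"spin":0,"gripper":1}
    - {"slide":[0.27,0.1,0.08],"spin":0,"gripper":1}
    - {"slide":[0.27,0.1,0.08],"spin":0,"gripper":1}
    - {"slide":[0.27,0.1,0.08],"spin":0,"gripper":1}
    - {"slide":[0.27,0.1,0.08],"spin":0,"gripper":1}
    - {"slide":[0.27,0.1,0.08],"spin":0,"gripper":1}
    - {"slide":[0.27,0.1,0.08],"spin":0,"gripper":1}
    - {"slide":[0.27,0.1,0.08],"spin":0,"gripper":1}

```text
t: 2.2
tool_pos: [0.55, 0.2524, 0.3002]
tool_rot: [-2.216, -2.222, 0.004]
contact_force: [-1.3, -0.8, -0.7]
opening: 0.0853
grip_force: 0.0
```

```bash
python3 - <<'E'
from h import *
o=status.get_obs(); im=save("wrist","pics/w1.png"); print(o["tool_pos"],o["tool_rot"],{k:v for k,v in im.items() if k!="frame"})
from scipy.spatial.transform import Rotation as R
f=240/np.tan(np.radians(im["vfov"]/2));M=im["mount"];Rt=R.from_rotvec(o["tool_rot"]).as_matrix()
for p in [(.5496,.258,.151),(.5012,.2716,.111)]:
    c=np.linalg.inv(M)@np.r_[Rt.T@(np.array(p)-o["tool_pos"]),1]; print(im["cx"]+f*c[0]/-c[2], im["cy"]-f*c[1]/-c[2])
E
```

```text
[0.54998895 0.25237451 0.30020345] [-2.21580729 -2.22194012  0.00440089] {'vfov': 70.10929575333316, 'cx': 323.9949871146924, 'cy': 239.38064831563432, 'mount': array([[ 7.98848661e-04,  9.62309476e-01,  2.71955572e-01,
         6.86143295e-02],
       [ 9.99999456e-01, -5.86378668e-04, -8.62532346e-04,
         4.03327139e-04],
       [-6.70554104e-04,  2.71956113e-01, -9.62309422e-01,
        -7.01013460e-02],
       [ 0.00000000e+00,  0.00000000e+00,  0.00000000e+00,
         1.00000000e+00]])}
323.5514744137895 240.96307369142906
260.9589669955093 209.34419787715458
```

View pics/w1.png

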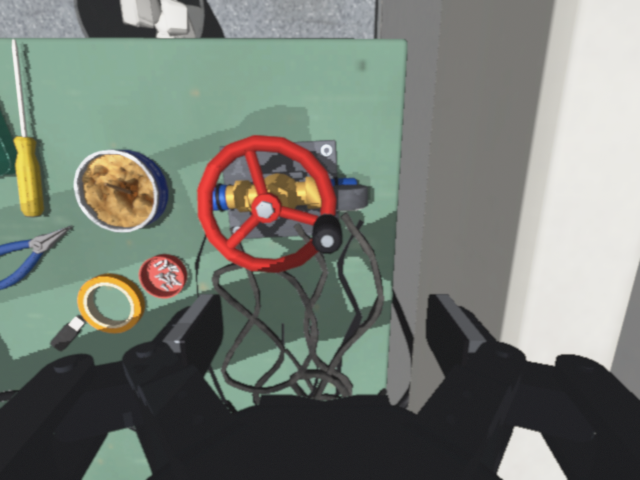

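The wrist view has the hub at (264,208) and the handle top at (324,238), within 2 to 3 px of prediction. Before descending, I'll check how close the wall behind is.

```bash
python3 - <<'E'
from h import *
from scipy.optimize import brentq
S=imaging.get_image("scene");T=imaging.get_image("top")
# rail front top edge: same x at same z in both views
for nm,(u,v),(a,b) in [("rail",(304,107),(320,130)),("table edge",(240,220),(320,170))]:
    for z in (-.1,0,.1,.2,.3,.4): print(nm,z,atz(S,u,v,z)[:2].round(3),atz(T,a,b,z)[:2].round(3))
E
```

```text
rail -0.1 [ 1.01  -0.005] [0.758 0.268]
rail 0 [0.875 0.071] [0.72  0.267]
rail 0.1 [0.74  0.147] [0.681 0.267]
rail 0.2 [0.605 0.222] [0.643 0.267]
rail 0.3 [0.47  0.298] [0.605 0.266]
rail 0.4 [0.335 0.374] [0.567 0.266]
table edge -0.1 [0.728 0.315] [0.655 0.269]
table edge 0 [0.629 0.351] [0.626 0.269]
table edge 0.1 [0.529 0.386] [0.598 0.268]
table edge 0.2 [0.429 0.422] [0.569 0.268]
table edge 0.3 [0.329 0.457] [0.541 0.267]
table edge 0.4 [0.23  0.493] [0.512 0.267]
```

>>> arm_command:
  increments:
    - {"slide":[0.007,0,0.02],"gripper":1,"spin":0}
    - {"slide":[0.007,0,0.04],"gripper":1,"spin":0}
    - {"slide":[0.007,0,0.06],"gripper":1,"spin":0}
    - {"slide":[0.007,0,0.08],"gripper":1,"spin":0}
    - {"slide":[0.007,0,0.1],"gripper":1,"spin":0}
    - {"slide":[0.007,0,0.116],"gripper":1,"spin":0}
    - {"slide":[0.007,0,0.116],"gripper":0,"spin":0}
    - {"slide":[0.007,0,0.116],"gripper":-0.3,"spin":0}

```text
t: 3.02
tool_pos: [0.55, 0.2535, 0.1881]
tool_rot: [-2.225, -2.218, 0.001]
contact_force: [0.6, 0.4, -0.1]
opening: 0.0639
grip_force: 0.0
```

>>> arm_command:
  increments:
    - {"slide":[0,0,0],"gripper":-0.7,"spin":0}
    - {"slide":[0,0,0],"gripper":-1,"spin":0}
    - {"slide":[0,0,0],"gripper":-1,"spin":0}
    - {"slide":[0,0,0],"gripper":-1,"spin":0}
    - {"slide":[0,0,0],"gripper":-1,"spin":0}
    - {"slide":[0,0,0],"gripper":-1,"spin":0}

```text
t: 3.52
tool_pos: [0.5511, 0.2551, 0.1899]
tool_rot: [2.222, 2.219, 0.003]
contact_force: [-1.0, -1.3, 5.4]
opening: 0.02
grip_force: 58.7
```

```bash
python3 - <<'E'
from h import *
print(status.get_obs()); save("scene","pics/s2.png"); 
im=cv2.imread("pics/s2.png")[100:290,230:400]; cv2.imwrite("pics/s2c.png",cv2.resize(im,None,fx=3,fy=3))
E
```

```text
{'t': 3.5167, 'q': array([ 3.11180060e-01,  1.05046317e-01,  1.75414112e+00, -6.01434572e-04,
        1.28007907e+00,  3.12759162e-01]), 'dq': array([ 0.00067027,  0.00082231, -0.00190673, -0.00119206,  0.00251121,
        0.00019159]), 'effort': array([ 5.45057449e-01, -3.57163239e+01, -3.20533311e+01,  2.49280566e-01,
       -5.01387678e-01,  2.24497293e-03]), 'tool_pos': array([0.55105799, 0.25505447, 0.18994055]), 'tool_rot': array([2.22188974, 2.2187649 , 0.00283778]), 'contact_force': array([-0.95382861, -1.29678238,  5.42768423]), 'wrist_torque': array([-0.23960832,  0.28380155,  0.02247747]), 'grip_force': 58.74819121669134, 'opening': 0.02001787266819705}
```

View pics/s2c.png

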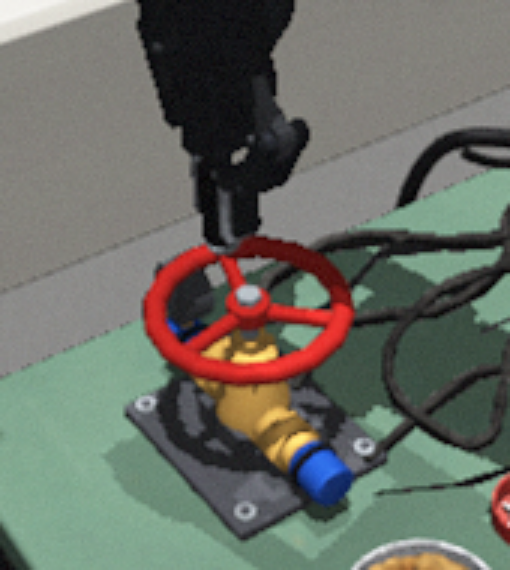

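Gripped: opening 20 mm, grip force 59 N. The crop shows the fingers closed on the handle just above the rim at (225,240). Next I'll work out the circle tables.

```bash
cat > tab.py <<'E'
import numpy as np,sys
a0,step,n=map(float,sys.argv[1:4]); r=.05
P=lambda a:np.round(r*np.array([np.sin(np.radians(a)),np.cos(np.radians(a))])*2000)/2000
for k in range(1,int(n)+1): print(a0+k*step,(P(a0+k*step)-P(a0)).round(4).tolist())
E
for a in -15.7 -95.7 -175.7; do python3 tab.py $a -10 8; done
```

```text
-25.7 [-0.008, -0.003]
-35.7 [-0.0155, -0.0075]
-45.7 [-0.0225, -0.013]
-55.7 [-0.028, -0.02]
-65.7 [-0.032, -0.0275]
-75.7 [-0.035, -0.0355]
-85.7 [-0.0365, -0.0445]
-95.7 [-0.0365, -0.053]
-105.7 [0.002, -0.0085]
-115.7 [0.005, -0.0165]
-125.7 [0.0095, -0.024]
-135.7 [0.015, -0.031]
-145.7 [0.022, -0.0365]
-155.7 [0.0295, -0.0405]
-165.7 [0.0375, -0.0435]
-175.7 [0.0465, -0.045]
-185.7 [0.0085, 0.0]
-195.7 [0.017, 0.002]
-205.7 [0.025, 0.005]
-215.7 [0.0325, 0.0095]
-225.7 [0.0395, 0.015]
-235.7 [0.045, 0.022]
-245.7 [0.049, 0.0295]
-255.7 [0.052, 0.0375]
```

>>> arm_command:
  increments:
    - {"slide":[-0.008,-0.003,-0.003],"spin":0,"gripper":-1}
    - {"slide":[-0.0155,-0.0075,-0.003],"spin":0,"gripper":-1}
    - {"slide":[-0.0225,-0.013,-0.003],"spin":0,"gripper":-1}
    - {"slide":[-0.028,-0.02,-0.003],"spin":0,"gripper":-1}
    - {"slide":[-0.032,-0.0275,-0.003],"spin":0,"gripper":-1}
    - {"slide":[-0.035,-0.0355,-0.003],"spin":0,"gripper":-1}
    - {"slide":[-0.0365,-0.0445,-0.003],"spin":0,"gripper":-1}
    - {"slide":[-0.0365,-0.053,-0.003],"spin":0,"gripper":-1}

```text
t: 4.23
tool_pos: [0.4958, 0.2186, 0.1902]
tool_rot: [-2.222, -2.218, 0.0]
contact_force: [4.9, 4.3, -9.5]
opening: 0.0197
grip_force: 60.3
```

>>> arm_command:
  increments:
    - {"slide":[0.002,-0.0085,0.002],"spin":0,"gripper":-1}
    - {"slide":[0.005,-0.0165,0.002],"spin":0,"gripper":-1}
    - {"slide":[0.0095,-0.024,0.002],"spin":0,"gripper":-1}
    - {"slide":[0.015,-0.031,0.002],"spin":0,"gripper":-1}
    - {"slide":[0.022,-0.0365,0.002],"spin":0,"gripper":-1}
    - {"slide":[0.0295,-0.0405,0.002],"spin":0,"gripper":-1}
    - {"slide":[0.0375,-0.0435,0.002],"spin":0,"gripper":-1}
    - {"slide":[0.0465,-0.045,0.002],"spin":0,"gripper":-1}

```text
t: 4.9
tool_pos: [0.4527, 0.2661, 0.19]
tool_rot: [2.222, 2.219, 0.003]
contact_force: [5.9, -2.0, 2.8]
opening: 0.0202
grip_force: 61.7
```

>>> arm_command:
  increments:
    - {"slide":[0.0085,0,0],"spin":0,"gripper":-1}
    - {"slide":[0.017,0.002,0],"spin":0,"gripper":-1}
    - {"slide":[0.025,0.005,0],"spin":0,"gripper":-1}
    - {"slide":[0.0325,0.0095,0],"spin":0,"gripper":-1}
    - {"slide":[0.0395,0.015,0],"spin":0,"gripper":-1}
    - {"slide":[0.045,0.022,0],"spin":0,"gripper":-1}

```text
t: 5.4
tool_pos: [0.4751, 0.3103, 0.1899]
tool_rot: [2.221, 2.219, -0.002]
contact_force: [2.9, -8.4, 8.6]
opening: 0.0202
grip_force: 62.3
```

```bash
python3 tab.py -235.7 -5 8
python3 - <<'E'
from h import *
o=status.get_obs();print(o["tool_pos"],o["contact_force"],o["opening"])
E
```

```text
-240.7 [0.002, 0.0035]
-245.7 [0.004, 0.0075]
-250.7 [0.0055, 0.0115]
-255.7 [0.007, 0.0155]
-260.7 [0.008, 0.02]
-265.7 [0.0085, 0.0245]
-270.7 [0.0085, 0.0285]
-275.7 [0.0085, 0.033]
[0.47513925 0.31027745 0.18988279] [ 2.94826804 -8.40107886  8.60795861] 0.020209117848580004
```

>>> arm_command:
  increments:
    - {"slide":[0.002,0.0035,-0.001],"spin":0,"gripper":-1}
    - {"slide":[0.004,0.0075,-0.001],"spin":0,"gripper":-1}
    - {"slide":[0.0055,0.0115,-0.001],"spin":0,"gripper":-1}
    - {"slide":[0.007,0.0155,-0.001],"spin":0,"gripper":-1}
    - {"slide":[0.008,0.02,-0.001],"spin":0,"gripper":-1}
    - {"slide":[0.008,0.02,-0.001],"spin":0,"gripper":-1}
    - {"slide":[0.008,0.02,-0.001],"spin":0,"gripper":-1}

```text
t: 5.98
tool_pos: [0.4947, 0.3179, 0.19]
tool_rot: [2.222, 2.219, -0.004]
contact_force: [2.4, -5.8, 5.2]
opening: 0.0201
grip_force: 61.9
```

>>> arm_command:
  increments:
    - {"slide":[0.0005,0.0045,0],"spin":0,"gripper":-1}
    - {"slide":[0.0005,0.0045,0],"spin":0,"gripper":-1}
    - {"slide":[0.0005,0.0045,0],"spin":0,"gripper":-1}

```text
t: 6.23
tool_pos: [0.4989, 0.3184, 0.19]
tool_rot: [2.223, 2.219, -0.004]
contact_force: [0.9, -5.3, 6.1]
opening: 0.0204
grip_force: 61.9
```

>>> arm_command:
  increments:
    - {"slide":[0,0.002,0],"spin":0,"gripper":-1}
    - {"slide":[0,0.002,0],"spin":0,"gripper":-1}
    - {"slide":[0,0.002,0],"spin":0,"gripper":-1}

```text
t: 6.48
tool_pos: [0.5004, 0.3185, 0.19]
tool_rot: [-2.223, -2.22, 0.006]
contact_force: [-0.9, -5.7, 6.0]
opening: 0.0204
grip_force: 62.1
```

>>> arm_command:
  increments:
    - {"slide":[0,0.002,0],"spin":0,"gripper":-1}
    - {"slide":[0,0.002,0],"spin":0,"gripper":-1}
    - {"slide":[0,0.002,0],"spin":0,"gripper":-1}

```text
t: 6.73
tool_pos: [0.5009, 0.3185, 0.1899]
tool_rot: [-2.22, -2.218, 0.012]
contact_force: [-8.2, -6.9, 9.8]
opening: 0.0203
grip_force: 62.5
```

>>> arm_command:
  increments:
    - {"slide":[0,0.002,0],"spin":0,"gripper":-1}
    - {"slide":[0,0.002,0],"spin":0,"gripper":-1}
    - {"slide":[0,0.002,0],"spin":0,"gripper":-1}

```text
t: 6.98
tool_pos: [0.5014, 0.3186, 0.1898]
tool_rot: [-2.218, -2.216, 0.018]
contact_force: [-14.3, -7.1, 14.1]
opening: 0.02
grip_force: 63.1
```

The stop is reached: reaction force climbs to −14 N at TCP x ≈ 0.5005, which matches the 93° expected from the yaw. Next are the back-off tables.

```bash
for a in 92.4 212.4 332.4; do python3 tab.py $a 15 8; done
```

```text
107.4 [-0.0025, -0.013]
122.4 [-0.008, -0.025]
137.4 [-0.016, -0.035]
152.4 [-0.027, -0.0425]
167.4 [-0.039, -0.047]
182.4 [-0.052, -0.048]
197.4 [-0.065, -0.0455]
212.4 [-0.077, -0.04]
227.4 [-0.01, 0.008]
242.4 [-0.0175, 0.019]
257.4 [-0.022, 0.031]
272.4 [-0.023, 0.044]
287.4 [-0.0205, 0.057]
302.4 [-0.015, 0.069]
317.4 [-0.007, 0.079]
332.4 [0.004, 0.0865]
347.4 [0.012, 0.0045]
362.4 [0.025, 0.0055]
377.4 [0.038, 0.003]
392.4 [0.05, -0.0025]
407.4 [0.06, -0.0105]
422.4 [0.0675, -0.0215]
437.4 [0.072, -0.0335]
452.4 [0.073, -0.0465]
```

>>> arm_command:
  increments:
    - {"slide":[0,-0.003,-0.001],"spin":0,"gripper":-1}
    - {"slide":[-0.0005,-0.005,-0.001],"spin":0,"gripper":-1}
    - {"slide":[-0.0005,-0.005,-0.001],"spin":0,"gripper":-1}

```text
t: 7.23
tool_pos: [0.499, 0.3182, 0.19]
tool_rot: [-2.222, -2.219, 0.004]
contact_force: [-0.0, -3.4, 1.7]
opening: 0.0199
grip_force: 61.5
```

>>> arm_command:
  increments:
    - {"slide":[-0.0025,-0.013,0],"spin":0,"gripper":-1}
    - {"slide":[-0.008,-0.025,0],"spin":0,"gripper":-1}
    - {"slide":[-0.016,-0.035,0],"spin":0,"gripper":-1}
    - {"slide":[-0.027,-0.0425,0],"spin":0,"gripper":-1}
    - {"slide":[-0.039,-0.047,0],"spin":0,"gripper":-1}
    - {"slide":[-0.052,-0.048,0],"spin":0,"gripper":-1}
    - {"slide":[-0.065,-0.0455,0],"spin":0,"gripper":-1}
    - {"slide":[-0.077,-0.04,0],"spin":0,"gripper":-1}

```text
t: 7.9
tool_pos: [0.4597, 0.2422, 0.1901]
tool_rot: [-2.221, -2.218, -0.007]
contact_force: [6.4, 7.6, -7.2]
opening: 0.0202
grip_force: 60.7
```

>>> arm_command:
  increments:
    - {"slide":[-0.01,0.008,0],"spin":0,"gripper":-1}
    - {"slide":[-0.0175,0.019,0],"spin":0,"gripper":-1}
    - {"slide":[-0.022,0.031,0],"spin":0,"gripper":-1}
    - {"slide":[-0.023,0.044,0],"spin":0,"gripper":-1}
    - {"slide":[-0.0205,0.057,0],"spin":0,"gripper":-1}
    - {"slide":[-0.015,0.069,0],"spin":0,"gripper":-1}
    - {"slide":[-0.007,0.079,0],"spin":0,"gripper":-1}
    - {"slide":[0.004,0.0865,0],"spin":0,"gripper":-1}

```text
t: 8.57
tool_pos: [0.547, 0.2443, 0.19]
tool_rot: [2.224, 2.219, -0.006]
contact_force: [-2.2, -3.4, 1.8]
opening: 0.0201
grip_force: 61.8
```

>>> arm_command:
  increments:
    - {"slide":[0.012,0.0045,0],"spin":0,"gripper":-1}
    - {"slide":[0.025,0.0055,0],"spin":0,"gripper":-1}
    - {"slide":[0.038,0.003,0],"spin":0,"gripper":-1}
    - {"slide":[0.05,-0.0025,0],"spin":0,"gripper":-1}
    - {"slide":[0.06,-0.0105,0],"spin":0,"gripper":-1}
    - {"slide":[0.0675,-0.0215,0],"spin":0,"gripper":-1}
    - {"slide":[0.072,-0.0335,0],"spin":0,"gripper":-1}
    - {"slide":[0.073,-0.0465,0],"spin":0,"gripper":-1}

```text
t: 9.23
tool_pos: [0.4982, 0.3183, 0.1901]
tool_rot: [2.222, 2.22, -0.003]
contact_force: [3.6, -6.9, -3.7]
opening: 0.0202
grip_force: 61.1
```

One turn done; repeating for the second.

>>> arm_command:
  increments:
    - {"slide":[-0.0025,-0.013,0],"spin":0,"gripper":-1}
    - {"slide":[-0.008,-0.025,0],"spin":0,"gripper":-1}
    - {"slide":[-0.016,-0.035,0],"spin":0,"gripper":-1}
    - {"slide":[-0.027,-0.0425,0],"spin":0,"gripper":-1}
    - {"slide":[-0.039,-0.047,0],"spin":0,"gripper":-1}
    - {"slide":[-0.052,-0.048,0],"spin":0,"gripper":-1}
    - {"slide":[-0.065,-0.0455,0],"spin":0,"gripper":-1}
    - {"slide":[-0.077,-0.04,0],"spin":0,"gripper":-1}

```text
t: 9.9
tool_pos: [0.4594, 0.2422, 0.1902]
tool_rot: [-2.223, -2.219, -0.012]
contact_force: [12.3, 10.4, -14.6]
opening: 0.0201
grip_force: 60.1
```

>>> arm_command:
  increments:
    - {"slide":[-0.01,0.008,0],"spin":0,"gripper":-1}
    - {"slide":[-0.0175,0.019,0],"spin":0,"gripper":-1}
    - {"slide":[-0.022,0.031,0],"spin":0,"gripper":-1}
    - {"slide":[-0.023,0.044,0],"spin":0,"gripper":-1}
    - {"slide":[-0.0205,0.057,0],"spin":0,"gripper":-1}
    - {"slide":[-0.015,0.069,0],"spin":0,"gripper":-1}
    - {"slide":[-0.007,0.079,0],"spin":0,"gripper":-1}
    - {"slide":[0.004,0.0865,0],"spin":0,"gripper":-1}

```text
t: 10.57
tool_pos: [0.5462, 0.2436, 0.1901]
tool_rot: [2.222, 2.217, -0.005]
contact_force: [1.9, -5.8, -3.6]
opening: 0.0203
grip_force: 61.3
```

>>> arm_command:
  increments:
    - {"slide":[0.012,0.0045,0],"spin":0,"gripper":-1}
    - {"slide":[0.025,0.0055,0],"spin":0,"gripper":-1}
    - {"slide":[0.038,0.003,0],"spin":0,"gripper":-1}
    - {"slide":[0.05,-0.0025,0],"spin":0,"gripper":-1}
    - {"slide":[0.06,-0.0105,0],"spin":0,"gripper":-1}
    - {"slide":[0.0675,-0.0215,0],"spin":0,"gripper":-1}
    - {"slide":[0.072,-0.0335,0],"spin":0,"gripper":-1}
    - {"slide":[0.073,-0.0465,0],"spin":0,"gripper":-1}

```text
t: 11.23
tool_pos: [0.4984, 0.3183, 0.1902]
tool_rot: [2.222, 2.22, -0.002]
contact_force: [2.9, -5.2, -3.6]
opening: 0.0203
grip_force: 61.2
```

>>> arm_command:
  increments:
    - {"slide":[0,0,0],"spin":0,"gripper":-1}
    - {"slide":[0,0,0],"spin":0,"gripper":-1}
    - {"slide":[0,0,0],"spin":0,"gripper":-1}
    - {"slide":[0,0,0],"spin":0,"gripper":-1}

```text
t: 11.57
tool_pos: [0.4992, 0.318, 0.1902]
tool_rot: [-2.222, -2.218, 0.002]
contact_force: [-2.6, 1.1, -5.9]
opening: 0.0202
grip_force: 61.1
```

```bash
python3 - <<'E'
from h import *
o=status.get_obs();print(o["tool_pos"],o["tool_rot"],o["contact_force"],o["opening"],o["dq"].round(4))
a=save("scene","pics/s3.png")["frame"]; b=save("top","pics/t3.png")["frame"]
A=cv2.resize(cv2.imread("pics/s3.png")[140:340,240:440],(400,400),interpolation=2);B=cv2.resize(cv2.imread("pics/t3.png")[165:325,270:430],(400,400),interpolation=2)
cv2.imwrite("pics/c3.png",np.hstack([A,B]))
E
```

```text
[0.49916882 0.31803691 0.19016305] [-2.22219217e+00 -2.21814465e+00  2.22077192e-03] [-2.55813734  1.13519534 -5.93879874] 0.020210106844158825 [-0.0035  0.0038 -0.0075 -0.0016 -0.006   0.0006]
```

View pics/c3.png

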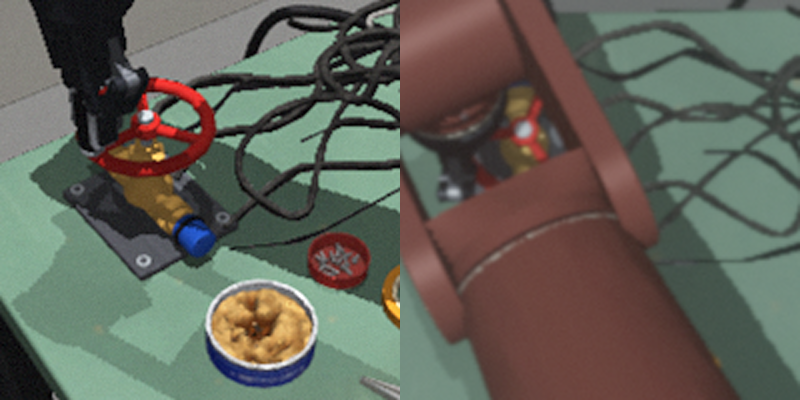

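The crop shows the handle still gripped on the valve's +x side. The tin and cup have not moved. The TCP is within about 1 mm (roughly 1°) of the stop reading. I'll settle briefly and hand in.

>>> arm_command:
  increments:
    - {"slide":[0,0.0005,0],"spin":0,"gripper":-1}
    - {"slide":[0,0.0005,0],"spin":0,"gripper":-1}
    - {"slide":[0,0.0005,0],"spin":0,"gripper":-1}
    - {"slide":[0,0.0005,0],"spin":0,"gripper":-1}
    - {"slide":[0,0.0005,0],"spin":0,"gripper":-1}
    - {"slide":[0,0.0005,0],"spin":0,"gripper":-1}

```text
t: 12.17
tool_pos: [0.5001, 0.3181, 0.1902]
tool_rot: [-2.223, -2.219, 0.001]
contact_force: [-0.6, 2.3, -10.6]
opening: 0.02
grip_force: 60.6
```

```bash
python3 -c "
from h import *
o=status.get_obs();print(o['tool_pos'],o['contact_force'],abs(o['dq']).max())
print(order.finish_job())"
```

```text
[0.50009781 0.31807215 0.19022851] [ -0.55628382   2.27943719 -10.601401  ] 0.001759607324210274
the job is handed in; nothing more can be done
None
```

I turned the valve fully shut against its stop, then backed it off two full turns (within about 1° by the arm's position reading); the job is handed in with the handle still gripped and the tin and cup where they were.

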